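Call for restock of the empty bin

ROBOT

A 6-joint arm with a two-finger parallel gripper is mounted at the origin on the work surface. World frame = base frame: x ahead of the robot, y to its left, z up, the work surface at z = 0. Lengths are in mm, angles in rad, forces in N, time in s.
With the tool pointing down it reaches from about 275 to 750 mm from the base axis. Payload 10.2 kg.
Tool frame: the origin (TCP) lies at the very end of the fingers, on their centre line; the grasp point (between the pads) lies 19 mm behind it (ctrl.grip_depth is the distance from the TCP to the grasp point, in mm); z points along the fingers, x is the direction in which the jaws open and shut, and the axes are right-handed (so a half turn about z gives the same grasp; the last joint's range is limited). The gripper opens to 85 mm and grips with 20 to 120 N. Pads are 22 mm wide; open, the fingers measure 114 mm over their backs; the gripper's body (76 mm by 85 mm) begins 54 mm behind the grasp point. The pads swing forward as they close: fully open they stand 13 mm farther back than shut.
Start: joints at [-1.37, 0.313, 1.498, -0, 1.331, -0.223], TCP at [215.883, -478.566, 205.294] pointing down, gripper open.
Joint ranges: [-2.94, 2.94], [-0.97, 2.17], [0.19, 2.56], [-1.23, 4.37], [0.02, 3.11], [-2.88, 2.88]. Speed limits (rad/s): [2.39, 2.39, 3.01, 3.14, 3.14, 3.14].

INTERFACE

Orientations are given as a unit quaternion [w, x, y, z].
In Python, from rig import ctrl gives the robot as it stands.
- The arm moves only by the tool play_rows, never from a script. Its argument "motion" is a list of rows, each a list of 2 entries, a list of its own where there are three numbers: the shift along the tool's x, y, z in mm, then the turn, a rotation vector about the tool's x, y, z in degrees. A call has 1 to 20 rows; each row shifts and turns the commanded pose from where the row before left it, along the tool's axes as they then stand; what a row does not reach is not made up. A row lasts 1/12 s, in which the tool goes at most 41.7 mm and 7.16 degrees, less where a joint would pass 70% of its speed; a pose out of reach is approached as far as the arm can. A call with a gripper value outside its range is refused whole. "fingers" is the finger opening in mm, from 0 to 85.4, set as the call begins (left out, the last holds). The fingers move at their own pace and stop on an object; "squeeze" is the grip in N (left out, the last holds). Time passes only in rows, so rows that do not move let the fingers close. It gives the time, the measured TCP pose, the force and the opening at its end, in the units of the state.
- ctrl.sense(): the state, without advancing time (a new reading comes with each control period).
- ctrl.capture(name): name is "scene" or "top" or "wrist"; returns the picture (420x560x3 uint8, red, green, blue); there is no depth.
- ctrl.get_calibration(name): a dict with "K" (3x3 intrinsics, pixels), "R" (3x3) and "t" (3): a world point X has camera coordinates R X + t; the wrist camera has in their place "tool_from_camera" (4x4, takes a point from camera to tool coordinates, whose origin is the TCP and whose axes are the tool frame's). Camera axes: x right, y down, z forward; pixel columns grow to the right and rows downward; lengths in mm; the calibration is good to about 2 mm. A picture is of the moment at which its call begins: read the wrist's pose just before it. get_calibration takes no time and is no camera call.
- ctrl.finish_job(): hands the job in, once; it reports no verdict.
Trained networks look in the newest picture that a camera, given by its name, has taken for a name from the list of things; names that differ only in an ending like _2 or _b are one class to them, and where a whole thing is asked for, a point or a joint stands for the part that bears it (a point fixed in the world has none). Each returns a list of dicts, best first, with "p" (0 to 1); they miss things now and then, are a little off and sometimes report something else, mostly with a low value. They report only what shows in the picture. A call takes as long as a camera call.
- ctrl.spot_in(camera, name): "position" ([column, row] as shares, 0 to 1, of the picture: columns of its width, rows of its height, amid what is visible of it).
The state is a dict: "time_s": time; "joints": joint angles; "dq": joint speeds; "tau": joint torques, N m; "eef_pos": TCP position; "ee_rot": TCP orientation; "force": force on the tool from outside, world axes, zero at the start; "wrist_torque": the same for the moment, N m; "grip_width": opening from 0.0 (shut) to 1.0 (fully open).
Only numpy, scipy, OpenCV 4.12 (cv2) and the standard library are available. Lean on these libraries where they do the work, as an engineer would, in place of code of your own. Each camera call takes 0.05 s, during which the arm holds its last target. There are 200 camera calls.

TASK

One of the four blue stock bins is empty: with the fingertips gently press the call button in front of it fully down and let it spring up again, then confirm the order by gently pressing the large round key on the order panel fully down. Finally draw the hand at least 10 cm away from the key. Press no other button or key, and do not move or pick up anything that lies about.

Things in the scene. Friction and masses are not known exactly. Their poses are not given: they have to be found in the camera images.
- bin_empty: fixed blue stock bin, the only bin with nothing in it; 140 mm deep (own x), 105 wide (own y), walls 80 high (heap up to 75), front lip 40. Origin: centre of underside; own -x is its front, towards the robot (yaw within 0.06 rad). A step 50 wide, 20 high, 60 long in front of the lip carries its call button, 105 mm before the origin. Bins stand about 140 mm apart, in any order
- call_empty_top (a point): centre of the top face of the call button of the empty bin: white round cap 30 mm across in a black collar 46 mm across, 44 mm above the table when up; it is pressed straight down and moves with the cap
- call_empty (a joint): how far the call button of the empty bin (alike on all four) is pressed, in m: 0 up, 0.008 fully down. Springs back by itself; 1.2 N starts it, 4 N holds it fully down
- bin_tee: fixed blue stock bin, heaped with small grey tees; 140 mm deep (own x), 105 wide (own y), walls 80 high (heap up to 75), front lip 40. Origin: centre of underside; own -x is its front, towards the robot (yaw within 0.06 rad). A step 50 wide, 20 high, 60 long in front of the lip carries its call button, 105 mm before the origin. Bins stand about 140 mm apart, in any order
- call_tee (a joint): how far the call button of the tees bin (alike on all four) is pressed, in m: 0 up, 0.008 fully down. Springs back by itself; 1.2 N starts it, 4 N holds it fully down
- bin_elbow: fixed blue stock bin, heaped with small grey elbows; 140 mm deep (own x), 105 wide (own y), walls 80 high (heap up to 75), front lip 40. Origin: centre of underside; own -x is its front, towards the robot (yaw within 0.06 rad). A step 50 wide, 20 high, 60 long in front of the lip carries its call button, 105 mm before the origin. Bins stand about 140 mm apart, in any order
- call_elbow (a joint): how far the call button of the elbows bin (alike on all four) is pressed, in m: 0 up, 0.008 fully down. Springs back by itself; 1.2 N starts it, 4 N holds it fully down
- bin_coupling: fixed blue stock bin, heaped with small grey straight couplings; 140 mm deep (own x), 105 wide (own y), walls 80 high (heap up to 75), front lip 40. Origin: centre of underside; own -x is its front, towards the robot (yaw within 0.06 rad). A step 50 wide, 20 high, 60 long in front of the lip carries its call button, 105 mm before the origin. Bins stand about 140 mm apart, in any order
- call_coupling (a joint): how far the call button of the couplings bin (alike on all four) is pressed, in m: 0 up, 0.008 fully down. Springs back by itself; 1.2 N starts it, 4 N holds it fully down
- panel: fixed grey order panel, 70 (own x) x 180 (own y) x 20 mm high, origin at the centre of its underside, yaw within 0.25 rad, left or right, nearer than the bins. Three white keys in black collars in a row along own y: large round (y = +55 mm), square (-8), small round (-58); caps 44 mm above the table when up
- key_large_top (a point): centre of the top face of the panel's large round key, cap 36 mm across, collar 52 mm: it confirms an order; pressed straight down, moves with the cap
- key_large (a joint): how far the panel's large round key, cap 36 mm across, collar 52 mm: it confirms an order - is pressed, in m: 0 up, 0.008 fully down. Springs back by itself; 1.2 N starts it, 4 N holds it fully down
- key_square (a joint): how far the panel's square key, cap 26 mm wide, collar 40 mm square: not to be pressed - is pressed, in m: 0 up, 0.008 fully down. Springs back by itself; 1.2 N starts it, 4 N holds it fully down
- key_small (a joint): how far the panel's small round key, cap 18 mm across, collar 34 mm: it cancels, not to be pressed - is pressed, in m: 0 up, 0.008 fully down. Springs back by itself; 1.2 N starts it, 4 N holds it fully down
- loose_tee: grey pipe tee, 60 x 68 x 34 mm high, lying in the tray, origin near its middle at its underside; loose bystander, to be left alone
- loose_elbow: grey pipe elbow, 50 x 50 x 34 mm high, lying in the tray, origin near its middle at its underside; loose bystander, to be left alone
- jar: closed white jar 48 mm across, 65 mm high, standing between panel and tray, origin at the centre of its underside; loose bystander, to be left alone
- sleeve: grey pipe sleeve, 34 mm across, 45 mm high, standing between two call buttons, origin at the centre of its underside; loose bystander, to be left alone
- cap_end: grey pipe cap, 34 mm across, 28 mm high, open side up, standing between two call buttons, origin at the centre of its underside; loose bystander, to be left alone
- plug: brass plug, 36 mm across, 34 mm high, standing between two call buttons, origin at the centre of its underside; loose bystander, to be left alone
- wrench: steel wrench 180 mm long, 8 mm high, lying on the right side, along its own x, origin at its middle; loose bystander, to be left alone
- screwdriver: black-handled screwdriver 200 mm long, 26 mm high, lying on the left side along its own x, origin at its middle; loose bystander, to be left alone
- tray: shallow black tray, 90 x 190 x 22 mm high, fixed, on the side where the panel is not; origin at the centre of its underside

How it is judged (in metres and radians):
On the way, in this order (a step that is already met when the one before it is completed fails the run):
1. the empty bin's call button is pressed down (more than 5 of its 8 mm) (value of joint call_empty above 0.005 m and value of joint key_large below 0.002 m), for 0.05 s.
2. that call button is up again, the large key not yet pressed (value of joint each of call_empty, key_large below 0.002 m), for 0.05 s.
3. the large round key is pressed down (more than 5 of its 8 mm) (value of joint key_large above 0.005 m and value of joint call_empty below 0.002 m), for 0.05 s.
At the end, for the whole second after the job is handed in: all call buttons and keys are up (within 2 mm), every loose thing is within 15 mm of where it began, and the gripper's grasp point is more than 90 mm from the top of the large key (all of step 2 and value of joint each of call_tee, call_elbow, call_coupling, key_square, key_small below 0.002 m and distance between the grasp point and key_large_top above 0.09 m and distance of each of loose_tee, loose_elbow, jar, sleeve, cap_end, plug, wrench, screwdriver from where it was at the start of the episode below 0.015 m); the robot touches nothing.
It fails at once if a call button of a filled bin, or the square or small round key, pressed more than 3 mm (value of joint any of call_tee, call_elbow, call_coupling, key_square, key_small above 0.003 m).
It fails at once if a loose thing moved or lifted by more than 15 mm (distance of any of loose_tee, loose_elbow, jar, sleeve, cap_end, plug, wrench, screwdriver from where it was at the start of the episode above 0.015 m).
It fails at once if the fingers or the arm press on anything with more than 30 N (contact force between any of the fingers, the arm and anything else above 30 N).
It also fails if it takes over 42 s, if anything falls off the work surface, if the arm or the gripper's body presses on something with over 40 N, if the wrist force passes 120 N, or if a joint passes its speed limit or range.

## Working session

There is one attempt and no reset: what is moved stays moved. The work goes in short steps, Python scripts to look and compute and a tool call to move; the robot and the scene stay as the last step left them, time stands still between calls to the robot, and variables do not carry over. Pictures are saved under pics/ and viewed, about 8 in all and at most 12, crops included, and the job is handed in when it is done.

Besides the shell and the picture viewer there is one more tool, called by a JSON object that holds its "api" and its "payload". play_rows: Moves the arm, as the interface text tells. Its arguments: {"type":"object","properties":{"motion":{"type":"array"},"fingers":{"type":"number"},"squeeze":{"type":"number"}},"required":["motion"]}

```bash
mkdir -p pics; cat > h.py <<'E'
import numpy as np, cv2
from scipy.spatial.transform import Rotation as Rn
from rig import ctrl
def ray(cam,uv,z,st=None):
    c=ctrl.get_calibration(cam); K=np.array(c["K"])
    d=np.linalg.inv(K)@np.array([uv[0],uv[1],1.])
    if cam=="wrist":
        T=np.array(c["tool_from_camera"]); q=st["ee_rot"]
        R=Rn.from_quat([q[1],q[2],q[3],q[0]]).as_matrix()
        o=R@T[:3,3]+np.array(st["eef_pos"]); w=R@T[:3,:3]@d
    else:
        R=np.array(c["R"]); o=-R.T@np.array(c["t"]); w=R.T@d
    return o+w*(z-o[2])/w[2]
def save(im,n,s=1.4): cv2.imwrite("pics/"+n,cv2.resize(im[:,:,::-1],None,fx=s,fy=s,interpolation=cv2.INTER_CUBIC))
E
python3 - <<'E'
from h import *
s=ctrl.sense(); print(s["eef_pos"],s["ee_rot"],s["grip_width"],s["time_s"])
im=ctrl.capture("top"); save(im,"top1.png",1.4)
for n,z in [("call_empty",44),("call_empty_top",44),("bin_empty",0),("key_large",44),("key_large_top",44),("key_square",44),("key_small",44),("panel",20),("jar",65)]:
    for d in ctrl.spot_in("top",n)[:4]:
        p=np.array(d["position"])*[560,420]; print(n,round(d["p"],2),p.round(1),ray("top",p,z).round(1))
save(ctrl.capture("scene"),"scene1.png")
E
```

```text
[ 215.8199145  -478.26370723  204.73606504] [-4.57999158e-04  8.40008343e-01 -5.42573102e-01 -4.49790759e-04] 1.0026280974387682 0.0
call_empty 0.45 [345.1 242.7] [ 482.  -204.3   44. ]
call_empty 0.43 [303.9 203.4] [609.1 -78.9  44. ]
call_empty_top 0.52 [302.8 203.5] [608.9 -75.4  44. ]
bin_empty 0.83 [301.9 173.5] [712.7 -78.6   0. ]
bin_empty 0.35 [342. 202.] [ 615.2 -207.    -0. ]
key_large 0.49 [195.7 252.9] [462.4 263.   44. ]
key_large 0.18 [142.5 216.7] [579.4 428.4  44. ]
key_large_top 0.41 [196.  251.4] [466.9 262.1  44. ]
key_square 0.38 [220.7 250.6] [467.4 185.3  44. ]
panel 0.7 [216.  250.7] [467.4 203.3  20. ]
panel 0.64 [195.3 252.4] [463.7 268.8  20. ]
jar 0.53 [280.7 248.5] [469.2  -1.6  65. ]
jar 0.38 [323.5 203.4] [ 605.4 -138.3   65. ]
```

View pics/top1.png

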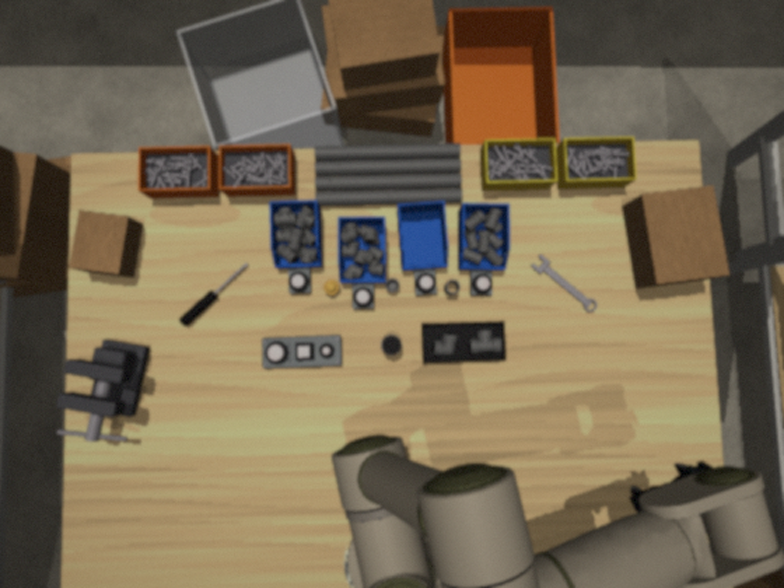

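View pics/scene1.png

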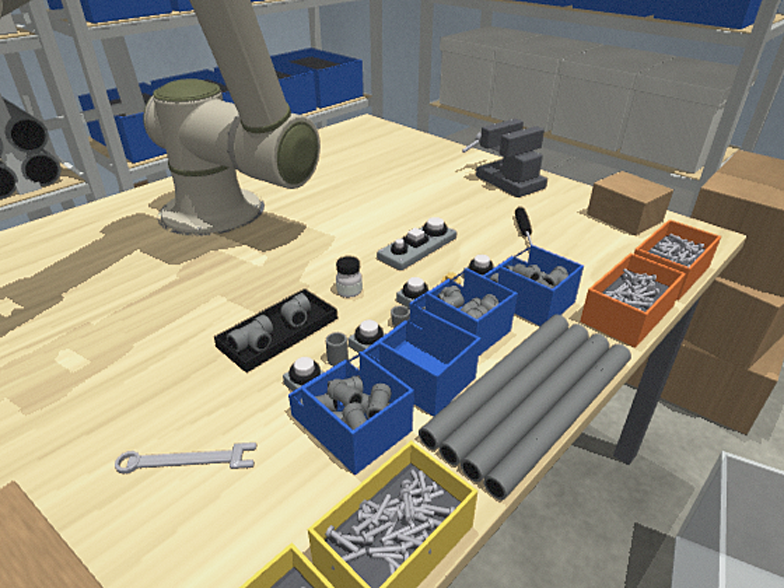

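The top view shows the bin third from the left empty, at display (422,235), with its call button at (426,284). Small grey parts stand on both sides of that button. The panel is on the left, with its large key at (276,351). These match the networks: button ≈ (609,-78) and key ≈ (465,262). The scene view agrees.

```bash
cat >> h.py <<'E'
def togo(target):
    s=ctrl.sense(); q=s["ee_rot"]; R=Rn.from_quat([q[1],q[2],q[3],q[0]])
    print("t",s["time_s"],"at",np.round(s["eef_pos"],1),"F",np.round(s["force"],1),"tool shift to",target,":",R.inv().apply(np.array(target)-s["eef_pos"]).round(1))
E
python3 - <<'E'
from h import *
print(np.round(ctrl.get_calibration("wrist")["tool_from_camera"],2)); print(ctrl.get_calibration("wrist")["K"])
togo([580,-78,205])
E
```

```text
[[   1.      0.     -0.      0.  ]
 [  -0.      0.94    0.33  -84.87]
 [   0.     -0.33    0.94 -167.08]
 [   0.      0.      0.      1.  ]]
[[343.4481863    0.         275.43546045]
 [  0.         343.4481863  207.83764638]
 [  0.           0.           1.        ]]
t 0.55 at [ 215.9 -478.6  205.3] F [ 0.2 -0.1  0.6] tool shift to [580, -78, 205] : [-2.154e+02 -4.966e+02  3.000e-01]
```

{"api": "play_rows", "payload": {"motion": [[[-10.8,-24.8,0],[0,0,0]],[[-10.8,-24.8,0],[0,0,0]],[[-10.8,-24.8,0],[0,0,0]],[[-10.8,-24.8,0],[0,0,0]],[[-10.8,-24.8,0],[0,0,0]],[[-10.8,-24.8,0],[0,0,0]],[[-10.8,-24.8,0],[0,0,0]],[[-10.8,-24.8,0],[0,0,0]],[[-10.8,-24.8,0],[0,0,0]],[[-10.8,-24.8,0],[0,0,0]],[[-10.8,-24.8,0],[0,0,0]],[[-10.8,-24.8,0],[0,0,0]],[[-10.8,-24.8,0],[0,0,0]],[[-10.8,-24.8,0],[0,0,0]],[[-10.8,-24.8,0],[0,0,0]],[[-10.8,-24.8,0],[0,0,0]],[[-10.8,-24.8,0],[0,0,0]],[[-10.8,-24.8,0],[0,0,0]],[[-10.8,-24.8,0],[0,0,0]],[[0,0,0],[0,0,0]]], "fingers": 0}}

```text
time_s: 2.22
eef_pos: [563.0, -94.5, 204.9]
ee_rot: [-0.001, 0.841, -0.541, -0.0]
force: [0.1, 0.8, -0.1]
grip_width: -0.0
```

```bash
python3 - <<'E'
from h import *
s=ctrl.sense(); im=ctrl.capture("wrist"); 
for n,z in [("call_empty_top",44),("bin_empty",0),("sleeve",45),("cap_end",28)]:
    for d in ctrl.spot_in("wrist",n)[:3]:
        p=np.array(d["position"])*[560,420]; print(n,round(d["p"],2),p.round(1),ray("wrist",p,z,s).round(1))
save(im,"w1.png")
g=cv2.medianBlur(cv2.cvtColor(im,cv2.COLOR_RGB2GRAY),5)
n,l,st,c=cv2.connectedComponentsWithStats((im.min(2)>170).astype(np.uint8))
for i in range(1,n):
    if st[i,4]>150: print("white",st[i],c[i].round(1),ray("wrist",c[i],44,s).round(1))
togo([609,-78,205])
E
```

```text
call_empty_top 0.63 [282.7 118.1] [619.5 -75.8  44. ]
bin_empty 0.72 [310.7  55.4] [683.1 -77.9   0. ]
bin_empty 0.6 [398.4 179.8] [ 609.7 -223.4    0. ]
sleeve 0.57 [336.7 162.5] [ 603.5 -140.6   45. ]
cap_end 0.64 [209.   88.4] [614.3  -1.7  28. ]
white [403   0  29  29 387] [415.6  12.2] [ 744.7 -141.4   44. ]
white [228  19  24  30 341] [240.4  35.1] [667.3 -13.5  44. ]
white [220  43  28  29 328] [234.4  56.4] [649.6 -15.2  44. ]
white [368  65  25  31 312] [379.6  78.6] [ 686.6 -140.3   44. ]
white [111  67  32  34 808] [126.6  83.8] [588.5  64.4  44. ]
white [270 107  30  31 722] [284.5 121.8] [617.2 -78.8  44. ]
white [507 146  41  27 175] [524.5 159. ] [ 681.4 -303.7   44. ]
white [  0 156  17  17 217] [  8.  163.9] [470.2 148.2  44. ]
white [474 162  50  28 369] [497.5 175. ] [ 657.6 -289.7   44. ]
white [386 169  29  27 614] [399.8 182.1] [ 611.9 -206.5   44. ]
white [ 416  171  102   65 1439] [459.9 199.8] [ 621.1 -270.9   44. ]
white [442 170  73  45 816] [478.7 188.2] [ 638.9 -280.9   44. ]
white [ 504  173   53  140 1770] [531.5 237.4] [ 617.5 -362.2   44. ]
white [196 300  43  20 157] [215.7 309. ] [399. -95.  44.]
white [ 16 302  80  41 932] [ 51.3 320.5] [306.6  70.2  44. ]
t 2.4667 at [560.6 -98.4 205.4] F [ 0.3 -0.6 -0.3] tool shift to [609, -78, 205] : [  1.2 -52.5   0.4]
```

View pics/w1.png

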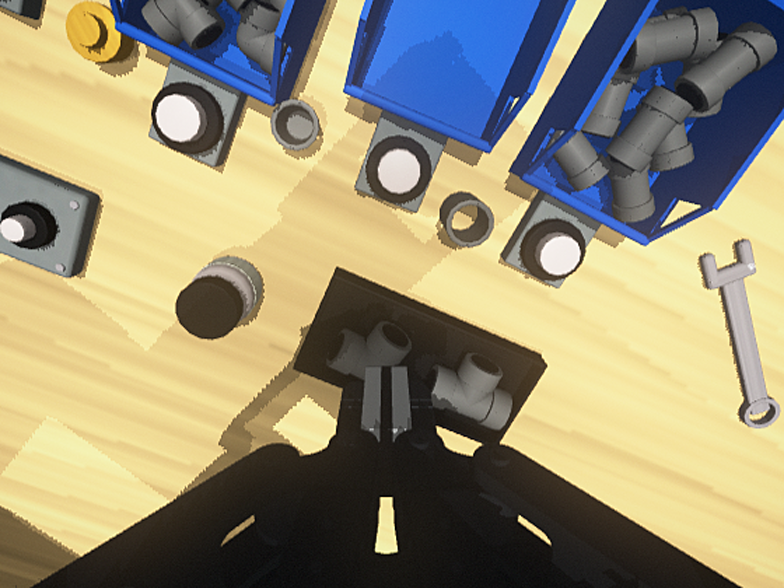

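The wrist view shows the empty bin's call button at display (398,171). The sleeve or cap rings stand clear at (295,125) and (467,220). Next I'll move over the button and look again from closer.

{"api": "play_rows", "payload": {"motion": [[[0.7,-14,21],[0,0,0]],[[0.7,-14,21],[0,0,0]],[[0.7,-14,21],[0,0,0]],[[0.7,-14,21],[0,0,0]],[[0,0,21],[0,0,0]],[[0,0,0],[0,0,0]],[[0,0,0],[0,0,0]],[[0,0,0],[0,0,0]],[[0,0,0],[0,0,0]]]}}

```text
time_s: 3.22
eef_pos: [613.7, -78.0, 102.2]
ee_rot: [-0.0, 0.84, -0.543, 0.001]
force: [-1.2, -0.0, 0.4]
grip_width: 0.002
```

```bash
cat > m.py <<'E'
from h import *
import sys
def run(name,pt,tgt):
    s=ctrl.sense(); im=ctrl.capture("wrist"); s2=ctrl.sense(); print(np.round(s["eef_pos"],1),np.round(s2["eef_pos"],1),np.round(s2["ee_rot"],4))
    for d in ctrl.spot_in("wrist",pt)[:2]:
        p=np.array(d["position"])*[560,420]; print(pt,round(d["p"],2),p.round(1),ray("wrist",p,44,s).round(1))
    save(im,name)
    n,l,st,c=cv2.connectedComponentsWithStats((im.min(2)>170).astype(np.uint8))
    for i in range(1,n):
        if st[i,4]>400 and .6<st[i,2]/st[i,3]<1.6:
            b=st[i,:2]+st[i,2:4]/2
            print("white",st[i],c[i].round(1),ray("wrist",c[i],44,s).round(1),ray("wrist",b,44,s).round(1))
            togo(ray("wrist",c[i],44,s).round(1))
run(*sys.argv[1:3],None)
E
python3 m.py w2.png call_empty_top
```

```text
[613.7 -78.  102.2] [613.7 -77.8 102.1] [-3.000e-04  8.399e-01 -5.428e-01  1.300e-03]
call_empty_top 0.74 [279.3 207.2] [621.4 -77.4  44. ]
white [ 350  190   48   64 1239] [374.7 225.8] [ 636.5 -144.7   44. ] [ 638.8 -142.9   44. ]
t 3.3167 at [613.6 -77.7 101.8] F [ 0.3  0.2 -0.5] tool shift to [ 636.5 -144.7   44. ] : [70.4  6.7 57.8]
white [ 259  194   40   38 1161] [278.8 212.3] [617.8 -78.7  44. ] [617.4 -79.   44. ]
t 3.3167 at [613.6 -77.7 101.8] F [ 0.3  0.2 -0.5] tool shift to [617.8 -78.7  44. ] : [ 2.6 -3.3 57.8]
white [ 412  267  107   90 2602] [453.3 304. ] [ 604.7 -232.1   44. ] [ 602.4 -244.8   44. ]
t 3.3167 at [613.6 -77.7 101.8] F [ 0.3  0.2 -0.5] tool shift to [ 604.7 -232.1   44. ] : [137.1  71.6  57.8]
```

View pics/w2.png

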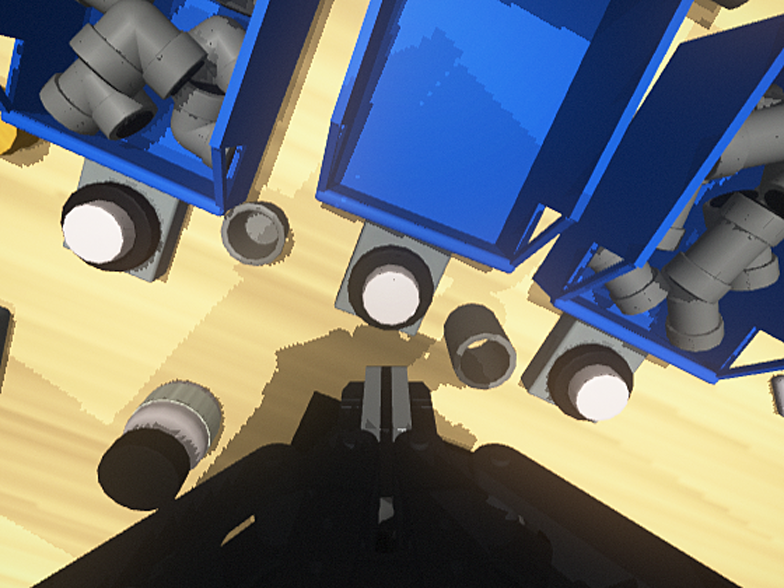

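The closer look puts the cap centre at display (389,298), which is (617.6,-79). That agrees with the earlier wrist fix to within 1 mm. Descending.

{"api": "play_rows", "payload": {"motion": [[[1.3,-1.6,12],[0,0,0]],[[1.3,-1.6,12],[0,0,0]],[[0,0,12],[0,0,0]],[[0,0,12],[0,0,0]],[[0,0,4],[0,0,0]],[[0,0,0],[0,0,0]],[[0,0,0],[0,0,0]],[[0,0,0],[0,0,0]]]}}

```text
time_s: 3.98
eef_pos: [617.6, -78.4, 48.9]
ee_rot: [-0.0, 0.84, -0.543, 0.001]
force: [-0.4, -0.1, -0.1]
grip_width: 0.001
```

{"api": "play_rows", "payload": {"motion": [[[0,0,2],[0,0,0]],[[0,0,2],[0,0,0]],[[0,0,2],[0,0,0]],[[0,0,2],[0,0,0]],[[0,0,1],[0,0,0]],[[0,0,1],[0,0,0]],[[0,0,0],[0,0,0]],[[0,0,0],[0,0,0]],[[0,0,0],[0,0,0]]]}}

```text
time_s: 4.73
eef_pos: [617.3, -78.3, 38.4]
ee_rot: [-0.0, 0.84, -0.543, 0.0]
force: [-0.2, 0.6, -0.5]
grip_width: 0.003
```

```bash
python3 m.py w3.png call_empty_top; python3 - <<'E'
import cv2; im=cv2.imread("pics/w3.png"); cv2.imwrite("pics/w3c.png",cv2.resize(im[280:480,270:520],None,fx=2.5,fy=2.5))
E
```

```text
[617.3 -78.3  38.4] [617.3 -78.4  38.4] [-0.000e+00  8.400e-01 -5.426e-01  1.000e-04]
call_empty_top 0.86 [278.6 248.4] [623.9 -77.   44. ]
call_empty_top 0.42 [72.9 92.1] [656.1  38.3  44. ]
white [ 86 176  33  31 403] [104.  193.3] [615.8  13.4  44. ] [616.4  14.3  44. ]
t 4.8333 at [617.2 -78.3  38.4] F [-0.3  0.3 -0.2] tool shift to [615.8  13.4  44. ] : [-84.2 -36.4  -5.6]
white [ 375  227   53   71 1790] [398.3 266.9] [ 640.1 -139.2   44. ] [ 643.1 -139.4   44. ]
t 4.8333 at [617.2 -78.3  38.4] F [-0.3  0.3 -0.2] tool shift to [ 640.1 -139.2   44. ] : [64.9  4.2 -5.6]
white [251 235  53  35 853] [279. 248.] [624.2 -77.1  44. ] [621.5 -77.5  44. ]
t 4.8333 at [617.2 -78.3  38.4] F [-0.3  0.3 -0.2] tool shift to [624.2 -77.1  44. ] : [ 1.7 -6.8 -5.6]
white [ 498  306   62   50 1607] [529.4 330. ] [ 636.  -227.9   44. ] [ 635.3 -228.1   44. ]
t 4.8333 at [617.2 -78.3  38.4] F [-0.3  0.3 -0.2] tool shift to [ 636.  -227.9   44. ] : [144.1  44.4  -5.6]
white [ 448  327   67   45 1702] [475.7 348.4] [ 612.7 -207.7   44. ] [ 613.4 -211.2   44. ]
t 4.8333 at [617.2 -78.3  38.4] F [-0.3  0.3 -0.2] tool shift to [ 612.7 -207.7   44. ] : [116.1  57.3  -5.6]
```

View pics/w3c.png

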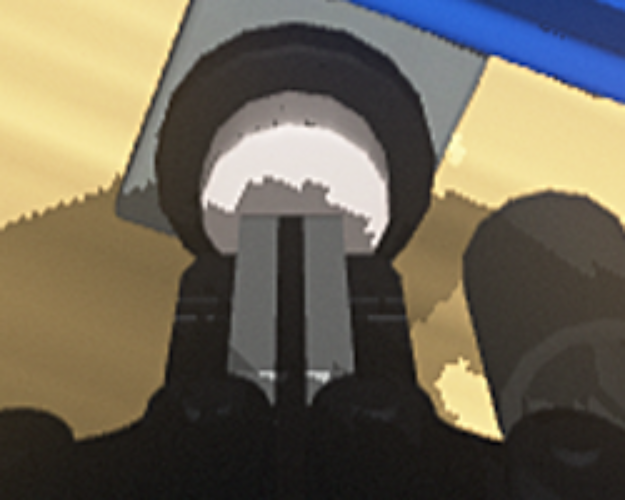

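The force shows no contact and the cap still looks up, so the tip may sit higher than the reported TCP suggests. I'll check from the side with the scene camera.

```bash
python3 - <<'E'
from h import *
im=ctrl.capture("scene"); c=ctrl.get_calibration("scene")
K,R,t=[np.array(c[k]) for k in("K","R","t")]
def pj(X): v=K@(R@np.array(X,float)+t); return v[:2]/v[2]
x0,y0=215,170; s=8
cr=cv2.resize(im[y0:y0+75,x0:x0+100,::-1],None,fx=s,fy=s,interpolation=cv2.INTER_CUBIC)
for X,col in [([617.3,-78.3,38.4],(0,0,255)),([617.5,-79,44],(0,255,0)),([617.3,-78.3,48.4],(255,0,255))]:
    p=pj(X); print(X,p.round(1)); cv2.circle(cr,tuple(int(v) for v in (p-[x0,y0])*s),4,col,-1)
cv2.imwrite("pics/s2.png",cr); print(-R.T@t)
E
```

```text
[617.3, -78.3, 38.4] [263.5 233.7]
[617.5, -79, 44] [263.3 231.9]
[617.3, -78.3, 48.4] [263.4 230.2]
[1121.97399066 -552.22508689  604.74188821]
```

View pics/s2.png

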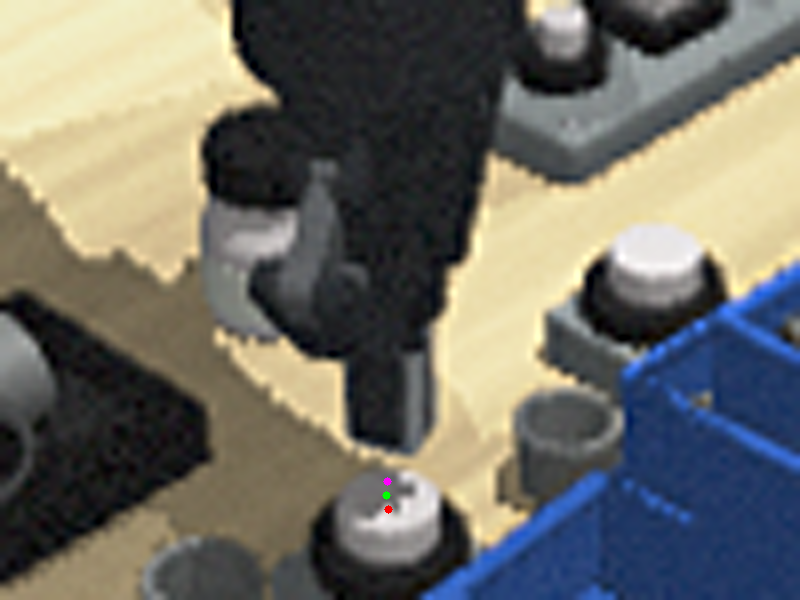

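The scene view shows the fingertips (bottom edge at about (390,445)) hovering clearly above the cap at (388,505). That puts the real tip about 25–29 mm above the reported TCP, and the wrist image geometry gives the same gap. The sideways position fits well. I'll keep going down slowly and watch the force.

{"api": "play_rows", "payload": {"motion": [[[0,0,3],[0,0,0]],[[0,0,3],[0,0,0]],[[0,0,3],[0,0,0]],[[0,0,3],[0,0,0]],[[0,0,2],[0,0,0]],[[0,0,2],[0,0,0]],[[0,0,0],[0,0,0]],[[0,0,0],[0,0,0]]]}}

```text
time_s: 5.55
eef_pos: [617.2, -78.3, 22.2]
ee_rot: [0.0, 0.84, -0.543, -0.0]
force: [-0.7, -0.9, 0.0]
grip_width: 0.001
```

{"api": "play_rows", "payload": {"motion": [[[0,0,1],[0,0,0]],[[0,0,1],[0,0,0]],[[0,0,1],[0,0,0]],[[0,0,1],[0,0,0]],[[0,0,0],[0,0,0]],[[0,0,0],[0,0,0]]]}}

```text
time_s: 6.05
eef_pos: [617.2, -78.3, 18.3]
ee_rot: [-0.0, 0.84, -0.543, -0.0]
force: [-0.5, -0.2, 0.3]
grip_width: 0.002
```

{"api": "play_rows", "payload": {"motion": [[[0,0,1],[0,0,0]],[[0,0,1],[0,0,0]],[[0,0,1],[0,0,0]],[[0,0,1],[0,0,0]],[[0,0,0],[0,0,0]],[[0,0,0],[0,0,0]]]}}

```text
time_s: 6.55
eef_pos: [617.3, -78.3, 14.4]
ee_rot: [-0.0, 0.84, -0.543, 0.0]
force: [0.0, -0.7, 2.9]
grip_width: -0.003
```

```bash
python3 - <<'E'
from h import *
f=[]
im=ctrl.capture("scene")
for i in range(3): f.append(ctrl.sense()["force"]); 
print(np.round(f,2))
w=ctrl.capture("wrist"); print(np.round(ctrl.sense()["force"],2))
a=cv2.resize(im[170:245,215:315,::-1],(400,300),interpolation=cv2.INTER_CUBIC)
b=cv2.resize(w[195:345,180:380,::-1],(400,300),interpolation=cv2.INTER_CUBIC)
cv2.imwrite("pics/s3.png",np.hstack([a,b]))
E
```

```text
[[-0.1  -0.18  2.79]
 [-0.1  -0.18  2.79]
 [-0.1  -0.18  2.79]]
[0.05 0.13 1.96]
```

View pics/s3.png

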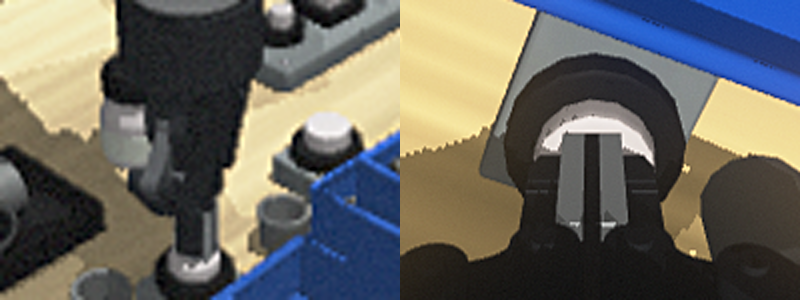

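The tip now rests on the middle of the cap with about 2.5 N, so it is partly pressed. Continuing in small steps to the stop.

{"api": "play_rows", "payload": {"motion": [[[0,0,1],[0,0,0]],[[0,0,1],[0,0,0]],[[0,0,1],[0,0,0]],[[0,0,0],[0,0,0]],[[0,0,0],[0,0,0]]]}}

```text
time_s: 7.07
eef_pos: [617.3, -78.4, 11.3]
ee_rot: [-0.0, 0.84, -0.543, 0.0]
force: [-0.5, 0.0, 2.4]
grip_width: -0.0
```

{"api": "play_rows", "payload": {"motion": [[[0,0,0.5],[0,0,0]],[[0,0,0.5],[0,0,0]],[[0,0,0],[0,0,0]],[[0,0,0],[0,0,0]]]}}

```text
time_s: 7.4
eef_pos: [617.3, -78.4, 10.4]
ee_rot: [-0.0, 0.84, -0.543, 0.0]
force: [0.3, -0.1, 4.2]
grip_width: 0.0
```

{"api": "play_rows", "payload": {"motion": [[[0,0,0.5],[0,0,0]],[[0,0,0.5],[0,0,0]],[[0,0,0],[0,0,0]],[[0,0,0],[0,0,0]]]}}

```text
time_s: 7.73
eef_pos: [617.3, -78.4, 10.0]
ee_rot: [-0.0, 0.84, -0.543, 0.0]
force: [-2.3, 1.1, 8.9]
grip_width: 0.001
```

{"api": "play_rows", "payload": {"motion": [[[0,0,0.5],[0,0,0]],[[0,0,0],[0,0,0]],[[0,0,0],[0,0,0]]]}}

```text
time_s: 7.98
eef_pos: [617.4, -78.4, 9.9]
ee_rot: [-0.0, 0.84, -0.543, 0.0]
force: [-3.7, 1.6, 12.9]
grip_width: -0.003
```

The stop is reached: the TCP stays at 10.0 while the force rises to 13 N. That gives a tip offset of about 26 mm. Next I'll retract straight up, then move across to the panel.

{"api": "play_rows", "payload": {"motion": [[[0,0,-5],[0,0,0]],[[0,0,-10],[0,0,0]],[[0,0,-25],[0,0,0]],[[0,0,-30],[0,0,0]],[[0,0,-30],[0,0,0]],[[0,0,-10],[0,0,0]],[[0,0,0],[0,0,0]],[[0,0,0],[0,0,0]]]}}

```text
time_s: 8.65
eef_pos: [616.8, -78.2, 118.1]
ee_rot: [0.0, 0.84, -0.543, -0.0]
force: [0.0, -0.6, -0.3]
grip_width: 0.004
```

{"api": "play_rows", "payload": {"motion": [[[-20,0,0],[0,0,0]],[[-30,0,0],[0,0,0]],[[-30,0,0],[0,0,0]],[[-30,0,0],[0,0,0]],[[-30,0,0],[0,0,0]],[[-30,0,0],[0,0,0]],[[-30,0,0],[0,0,0]],[[-30,0,0],[0,0,0]],[[-30,0,0],[0,0,0]],[[-30,0,0],[0,0,0]],[[-30,0,0],[0,0,0]],[[-30,0,0],[0,0,0]],[[-16,0,0],[0,0,0]],[[0,0,0],[0,0,0]],[[0,0,0],[0,0,0]],[[0,0,0],[0,0,0]],[[0,0,0],[0,0,0]],[[0,0,0],[0,0,0]]]}}

```text
time_s: 10.15
eef_pos: [467.0, 254.4, 118.5]
ee_rot: [0.0, 0.84, -0.543, -0.0]
force: [0.1, 0.1, -0.0]
grip_width: 0.0
```

```bash
python3 m.py w4.png key_large_top
```

```text
[467.  254.4 118.5] [467.  254.5 118.6] [ 2.000e-04  8.397e-01 -5.431e-01 -1.000e-04]
key_large_top 0.89 [266.2 199.1] [471.4 263.9  44. ]
white [ 421    0   45   41 1482] [442.7  17.9] [625.2 211.2  44. ] [624.2 209.9  44. ]
t 10.25 at [467.  254.6 118.7] F [-0.2 -0.3  0.3] tool shift to [625.2 211.2  44. ] : [ 104.5 -126.5   74.6]
```

View pics/w4.png

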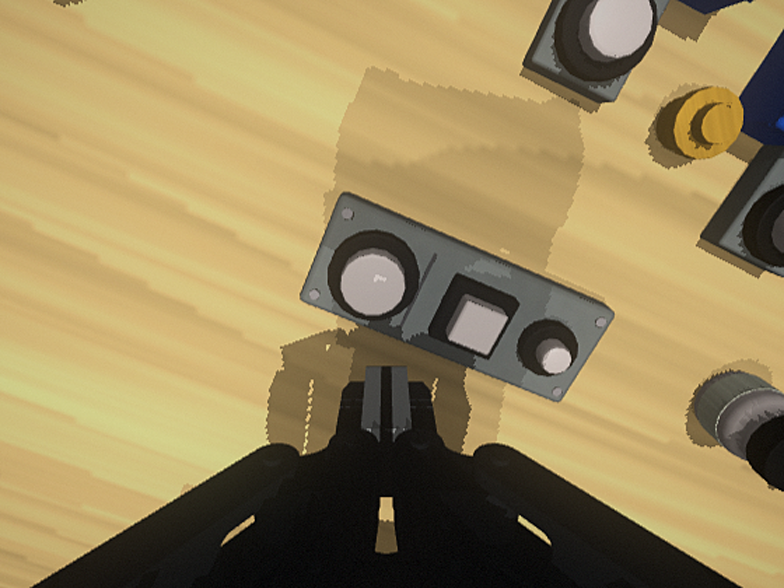

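The wrist view shows the large key at display (373,283), well apart from the square key at (473,322). That puts the cap centre at about (469,263). Descending over it.

{"api": "play_rows", "payload": {"motion": [[[-3.5,-2.6,10],[0,0,0]],[[-3.4,-2.6,20],[0,0,0]],[[0,0,20],[0,0,0]],[[0,0,20],[0,0,0]],[[0,0,15],[0,0,0]],[[0,0,5],[0,0,0]],[[0,0,0],[0,0,0]],[[0,0,0],[0,0,0]],[[0,0,0],[0,0,0]]]}}

```text
time_s: 11.0
eef_pos: [469.2, 263.9, 29.7]
ee_rot: [-0.001, 0.84, -0.543, 0.001]
force: [-0.7, -0.5, 0.3]
grip_width: 0.004
```

```bash
python3 m.py w5.png key_large_top; python3 - <<'E'
import cv2; im=cv2.imread("pics/w5.png"); cv2.imwrite("pics/w5c.png",cv2.resize(im[240:480,250:570],None,fx=1.5,fy=1.5))
E
```

```text
[469.2 263.9  29.7] [469.2 263.9  29.8] [-7.000e-04  8.400e-01 -5.426e-01  6.000e-04]
key_large_top 0.97 [274.3 251.6] [477.2 268.2  44. ]
white [529   0  31  29 708] [546.2  11.8] [616.4 213.6  44. ] [615.3 213.6  44. ]
t 11.1 at [469.1 263.9  29.7] F [ 0.5  0.4 -0.6] tool shift to [616.4 213.6  44. ] : [ 106.4 -113.6  -14.1]
white [376 287  39  48 760] [395.7 310.6] [472.1 196.   44. ] [471.9 196.   44. ]
t 11.1 at [469.1 263.9  29.7] F [ 0.5  0.4 -0.6] tool shift to [472.1 196.   44. ] : [ 63.1  25.2 -14.3]
white [450 330  29  24 526] [463.9 341.7] [470.1 152.   44. ] [470.1 151.5  44. ]
t 11.1 at [469.1 263.9  29.7] F [ 0.5  0.4 -0.6] tool shift to [470.1 152.   44. ] : [102.4  45.1 -14.4]
```

View pics/w5c.png

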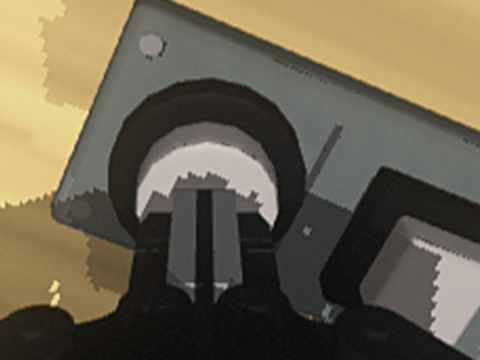

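The fingertips are centred over the large key, at crop (205,190) with the cap around it. Pressing in small steps.

{"api": "play_rows", "payload": {"motion": [[[0,0,3],[0,0,0]],[[0,0,3],[0,0,0]],[[0,0,3],[0,0,0]],[[0,0,1],[0,0,0]],[[0,0,1],[0,0,0]],[[0,0,1],[0,0,0]],[[0,0,1],[0,0,0]],[[0,0,1],[0,0,0]],[[0,0,0],[0,0,0]],[[0,0,0],[0,0,0]]]}}

```text
time_s: 11.93
eef_pos: [468.5, 263.7, 14.8]
ee_rot: [0.0, 0.84, -0.543, -0.0]
force: [-0.6, -0.6, 2.4]
grip_width: -0.003
```

{"api": "play_rows", "payload": {"motion": [[[0,0,1],[0,0,0]],[[0,0,1],[0,0,0]],[[0,0,1],[0,0,0]],[[0,0,1],[0,0,0]],[[0,0,0],[0,0,0]],[[0,0,0],[0,0,0]]]}}

```text
time_s: 12.43
eef_pos: [468.6, 263.8, 10.8]
ee_rot: [-0.0, 0.84, -0.543, 0.0]
force: [-1.0, -1.1, 4.3]
grip_width: 0.003
```

{"api": "play_rows", "payload": {"motion": [[[0,0,0.5],[0,0,0]],[[0,0,0.5],[0,0,0]],[[0,0,0],[0,0,0]],[[0,0,0],[0,0,0]]]}}

```text
time_s: 12.77
eef_pos: [468.7, 263.7, 10.0]
ee_rot: [-0.0, 0.84, -0.543, 0.0]
force: [-1.8, -0.3, 6.9]
grip_width: -0.002
```

{"api": "play_rows", "payload": {"motion": [[[0,0,0.5],[0,0,0]],[[0,0,0],[0,0,0]],[[0,0,0],[0,0,0]]]}}

```text
time_s: 13.02
eef_pos: [468.7, 263.8, 9.9]
ee_rot: [-0.0, 0.84, -0.543, 0.0]
force: [-2.3, -0.2, 10.8]
grip_width: 0.003
```

The key is at its stop (10.8 N, position no longer changing). Retracting by 200 mm.

{"api": "play_rows", "payload": {"motion": [[[0,0,-5],[0,0,0]],[[0,0,-15],[0,0,0]],[[0,0,-30],[0,0,0]],[[0,0,-30],[0,0,0]],[[0,0,-30],[0,0,0]],[[0,0,-30],[0,0,0]],[[0,0,-30],[0,0,0]],[[0,0,-20],[0,0,0]],[[0,0,-10],[0,0,0]],[[0,0,0],[0,0,0]],[[0,0,0],[0,0,0]],[[0,0,0],[0,0,0]],[[0,0,0],[0,0,0]],[[0,0,0],[0,0,0]]]}}

```text
time_s: 14.18
eef_pos: [468.3, 263.6, 208.1]
ee_rot: [0.001, 0.84, -0.543, -0.001]
force: [0.1, 0.4, -0.1]
grip_width: -0.003
```

```bash
python3 - <<'E'
from h import *
s=ctrl.sense(); print(s["time_s"],np.round(s["eef_pos"],1),np.round(s["force"],1),np.abs(s["dq"]).max())
save(ctrl.capture("scene"),"s9.png")
E
```

```text
14.1833 [468.3 263.6 208.1] [ 0.1  0.4 -0.1] 0.007620070104988743
```

View pics/s9.png

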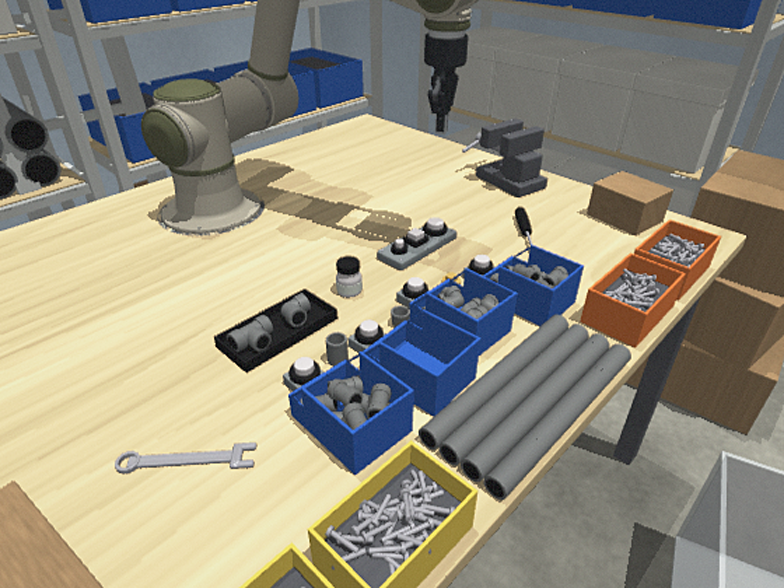

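All the loose things stand where they did in the first picture. The keys are up and the hand is well clear.

```bash
python3 -c "
from rig import ctrl
print(ctrl.finish_job())"
```

```text
the job is handed in; nothing more can be done
None
```

I pressed the empty bin's call button to its stop, released it, then pressed the large round key to its stop and drew the hand away. The job was handed in at about 14 s of the 42 s allowed, and no verdict was reported.

- **Call button:** the button is at about (617, -79). At the stop the reported tool height held at about 10 mm while the force rose to about 13 N.
- **Large key:** the key is at about (469, 264). It reached its stop at the same height with about 11 N.
- **Last checks:** the tool point ended about 165 mm above the key with about zero force. The final scene picture shows the buttons and keys up and the loose things where they began, judged by eye.

**Disagreements:**
- The real fingertips sat about 26 mm short of the reported tool point. With no contact where I expected it, I confirmed the gap in the wrist and scene pictures and found both buttons by force.
- The top camera placed the call button about 8 mm closer to the robot than the wrist camera did. I used the wrist fix.

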